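# Complete and square a stack of bar boards and shut the length gauge on it

## Robot

A 6-joint arm with a two-finger parallel gripper is mounted at the origin on the work surface. World frame = base frame: x ahead of the robot, y to its left, z up, the work surface at z = 0. Lengths are in m, angles in rad, forces in N, time in s.
With the tool pointing down it reaches from about 0.325 to 0.85 m from the base axis. Payload 15.5 kg.
Tool frame: the origin (TCP) lies at the very end of the fingers, on their centre line; the grasp point (between the pads) lies 19 mm behind it; z points along the fingers, y is the direction in which the jaws open and shut (so a half turn about z gives the same grasp; the last joint's range is limited). The gripper opens to 91 mm and grips with 3 to 60 N. Pads are 32 mm wide; open, the fingers measure 118 mm over their backs; the gripper's body (76 mm by 178 mm) begins 60 mm behind the grasp point.
Start: joints at [-1.264, 0.494, 1.345, -0, 1.302, -0.096], TCP at [0.245, -0.575, 0.214] pointing down, gripper open.
Joint ranges: [-2.91, 2.91], [-0.82, 2.16], [0.22, 2.67], [-1.22, 4.37], [0.12, 2.79], [-3.08, 3.08]. Speed limits (rad/s): [1.89, 1.89, 2.57, 3.01, 3.01, 3.01].

## Interface

Orientations are given as a unit quaternion [x, y, z, w].
In Python, from station import robot, imaging, order gives the robot as it stands. The module is installed in compiled form; this text tells all that it offers.
- The arm moves only by the tool send_rows, never from a script. Its argument "increments" is text: rows parted by semicolons, each of 6 numbers parted by spaces: the shift along the tool's x, y, z in mm, then the turn, a rotation vector about the tool's x, y, z in rad. In form: dx dy dz rx ry rz; .... A call has 1 to 10 rows; each row is the pose to reach, as a shift and turn from the pose commanded when the call began, along the tool's axes at that moment; what a row does not reach only later rows make up. A row lasts 1/12 s, in which the tool goes at most 41.7 mm and 7.16 degrees, less where a joint would pass 70% of its speed; a pose out of reach is approached as far as the arm can. A call with a gripper value outside its range is refused whole. "claw" is the opening in per cent of the stroke, from 0 (shut) to 100 (fully open), set as the call begins (left out, the last holds). The fingers move at their own pace and stop on an object; "squeeze" is the grip in N (left out, the last holds). Time passes only in rows, so rows that repeat a pose let the fingers close. It gives the time, the measured TCP pose, the force and the opening at its end, in the units of the state.
- robot.get_state(): the state, without advancing time (a new reading comes with each control period).
- imaging.capture(name): name is "scene" or "side" or "wrist"; returns the picture (384x512x3 uint8, red, green, blue); there is no depth.
- imaging.camera_info(name): a dict with "camera_matrix" (3x3 intrinsics, pixels), "world_to_cam" (4x4, takes a point from world to camera coordinates). Camera axes: x right, y down, z forward; pixel columns grow to the right and rows downward; lengths in m; the calibration is good to about 2 mm. A picture is of the moment at which its call begins: read the wrist's pose just before it. camera_info takes no time and is no camera call; for the wrist camera it gives the pose at the moment of the call.
- order.hand_in(): hands the job in, once; it reports no verdict.
The state is a dict: "time_s": time; "q": joint angles; "qd": joint speeds; "effort": joint torques, N m; "eef_pos": TCP position; "orientation": TCP orientation; "wrist_force": force on the tool from outside, world axes, zero at the start; "wrist_torque": the same for the moment, N m; "finger_gap": opening from 0.0 (shut) to 1.0 (fully open).
Only numpy, scipy, OpenCV 4.12 (cv2) and the standard library are available. Lean on these libraries where they do the work, as an engineer would, in place of code of your own. Each camera call takes 0.05 s, during which the arm holds its last target.

## Task

Two white bar boards lie in an untidy stack on the length gauge; lay the loose board of the same length (not the shorter one) flat on top of them, lined up the same way. Tap the stack's long edges until all three boards are flush against the two stop posts, then slide the gauge's jaw shut so that the stack is pushed home against the fixed jaw and the sliding jaw presses lightly on its end, hold it pressed for a moment, and leave it shut there with the stack square. Do not squeeze hard, and leave the short board, the tumblers and the bowl where they are.

Things in the scene. Friction and masses are not known exactly. Their poses are not given: they have to be found in the camera images.
- gauge: bench length gauge, fixed to the table: flat grey bed 100 wide (x -55 to 45), 365 long (y -115 to 250), 15 high. Origin: on the table, under the spot where the centre of a squared stack belongs; x runs across the bed towards the stop posts, y along the slide away from the fixed jaw, z up
- fixed_jaw: fixed jaw of the gauge: steel block 64 wide (x), 24 thick (y -24 to 0), standing 48 above the bed. Origin: in its pressing face (facing gauge +y), middle of its width, at bed height (gauge y = -75, z = 15); axes as the gauge
- post_a (a point): top centre of the upright round steel stop post nearer the fixed jaw: 12 in diameter, at gauge x = 36, y = -52, standing 42 above the bed. A squared board touches both posts with its long edge, at gauge x = 30
- post_b (a point): top centre of the other stop post, same size, at gauge x = 36, y = 52
- jaw: sliding jaw of the gauge, runs along gauge y and stays where it is left (1.5 N to move). Origin: in its pressing face (facing gauge -y), middle of its width, at bed height (gauge z = 15); axes as the gauge. Pressing plate 64 wide, 20 thick (y 0 to 20), 48 tall, on a carriage 84 wide, y 0 to 70, 16.5 high. Shut on a squared stack the origin is at gauge y = 75
- jaw_grip (a point): top centre of the black upright thumb grip on the sliding jaw's carriage: 16 wide (x), 24 long (y 35 to 59 from the pressing face), top 66 above the jaw's origin, free from 16.5 up; pinch it or push its back
- low_board: lower board of the stack on the gauge: white plastic, 60 (x) by 150 (y) by 12 thick, 0.1 kg. Origin: centre of its underside; y along its length, z up. It rests on the bed.
- mid_board: second board of the stack, lying on the lower one; same shape, size and axes
- long_board: the loose board to add: same shape, size and axes (60 by 150 by 12), flat on the table
- short_board: loose board of the wrong length, 60 (x) by 110 (y) by 12 thick, flat on the table near the other loose board; leave it. Origin: centre of its underside
- tumbler_a: plastic drinking tumbler, bystander, rim 76 in diameter, 110 tall, standing; origin under its centre
- tumbler_b: plastic drinking tumbler, bystander, rim 76 in diameter, 110 tall, standing; origin under its centre
- bowl: plastic bowl, bystander, 130 in diameter, 55 tall; origin under its centre

How it is judged:
On the way, in this order (a step that is already met when the one before it is completed fails the run):
1. the long loose board lies flat on top of the two boards on the gauge, let go (z of long_board in the frame of gauge between 0.035 and 0.043 m and x of long_board in the frame of gauge between -0.047 and 0.023 m and y of long_board in the frame of gauge between -0.025 and 0.055 m and angle between the y axis of long_board and the y axis of gauge, either way round below 0.3 rad and angle between long_board's own z axis and vertical below 0.06 rad and contact force between the fingers and long_board below 0.1 N), for 0.1 s.
2. all three boards square against the posts and the fixed jaw, and the sliding jaw shut on them and pressing the stack against the fixed jaw with over 2 N (x of low_board in the frame of gauge between -0.004 and 0.004 m and y of low_board in the frame of gauge between -0.004 and 0.004 m and z of low_board in the frame of gauge between 0.011 and 0.019 m and angle between the y axis of each of low_board, mid_board, long_board and the y axis of gauge, either way round below 0.04 rad and x of mid_board in the frame of gauge between -0.004 and 0.004 m and y of mid_board in the frame of gauge between -0.004 and 0.004 m and z of mid_board in the frame of gauge between 0.023 and 0.031 m and x of long_board in the frame of gauge between -0.004 and 0.004 m and y of long_board in the frame of gauge between -0.004 and 0.004 m and z of long_board in the frame of gauge between 0.035 and 0.043 m and y of jaw in the frame of gauge between 0.071 and 0.079 m and contact force between fixed_jaw and anything else above 2 N and (contact force between jaw and low_board above 0.3 N or contact force between jaw and mid_board above 0.3 N or contact force between jaw and long_board above 0.3 N)), for 0.2 s.
At the end, for the whole second after the job is handed in: The three long boards lie flat in one stack on the gauge, the added one on top, each within 4 mm of flush with both stop posts and the fixed jaw and within 0.04 rad of the gauge's length; the sliding jaw is within 4 mm of shut on the 150 mm stack; boards and jaw at rest (x of low_board in the frame of gauge between -0.004 and 0.004 m and y of low_board in the frame of gauge between -0.004 and 0.004 m and z of low_board in the frame of gauge between 0.011 and 0.019 m and angle between the y axis of each of low_board, mid_board, long_board and the y axis of gauge, either way round below 0.04 rad and x of mid_board in the frame of gauge between -0.004 and 0.004 m and y of mid_board in the frame of gauge between -0.004 and 0.004 m and z of mid_board in the frame of gauge between 0.023 and 0.031 m and x of long_board in the frame of gauge between -0.004 and 0.004 m and y of long_board in the frame of gauge between -0.004 and 0.004 m and z of long_board in the frame of gauge between 0.035 and 0.043 m and y of jaw in the frame of gauge between 0.071 and 0.079 m and linear speed of each of low_board, mid_board, long_board, jaw below 0.01 m/s); the robot touches nothing.
It fails at once if the stack is squeezed hard (over 40 N on the fixed jaw) (contact force between fixed_jaw and anything else above 40 N).
It fails at once if the short board, a tumbler or the bowl is moved by more than 20 mm (distance of any of short_board, tumbler_a, tumbler_b, bowl from where it was at the start of the episode above 0.02 m).
It also fails if it takes over 72 s, if anything falls off the work surface, if the arm or the gripper's body presses on something with over 40 N, if the wrist force passes 120 N, or if a joint passes its speed limit or range.

## Working session

There is one attempt and no reset: what is moved stays moved. The work goes in short steps, Python scripts to look and compute and a tool call to move; the robot and the scene stay as the last step left them, time stands still between calls to the robot, and variables do not carry over. Pictures are saved under pics/ and viewed, and the job is handed in when it is done.

Besides the shell and the picture viewer there is one more tool, called in YAML: its name, and indented under it one key for each argument. send_rows: Moves the arm, as the interface text tells. Its arguments: {"type":"object","properties":{"increments":{"type":"string"},"claw":{"type":"number"},"squeeze":{"type":"number"}},"required":["increments"]}

```bash
mkdir -p pics
cat > h.py <<'E'
import numpy as np, cv2
from station import robot, imaging, order
def cap(name,fn):
    im=imaging.capture(name); cv2.imwrite('pics/'+fn,im[:,:,::-1].copy()); return im
def ray(info,uv,z):
    K=np.array(info['camera_matrix']);T=np.array(info['world_to_cam'])
    R=T[:3,:3];t=T[:3,3];c=-R.T@t
    d=R.T@np.linalg.inv(K)@np.array([uv[0],uv[1],1.0])
    s=(z-c[2])/d[2]; return c+s*d
def proj(info,p):
    K=np.array(info['camera_matrix']);T=np.array(info['world_to_cam'])
    q=K@(T[:3,:3]@np.array(p)+T[:3,3]); return q[:2]/q[2]
E
python3 - <<'E'
from h import *
np.set_printoptions(precision=4,suppress=True)
for n in ['scene','side','wrist']:
    cap(n,n+'0.png'); i=imaging.camera_info(n); T=np.array(i['world_to_cam']); print(n,np.array(i['camera_matrix'])[0],-T[:3,:3].T@T[:3,3],T[:3,:3])
s=robot.get_state(); print(s)
E
```

```text
scene [455.6788   0.     255.2444] [ 1.2747 -0.5744  1.1023] [[ 0.6901  0.7237 -0.007 ]
 [ 0.5328 -0.5145 -0.6719]
 [-0.4898  0.46   -0.7406]]
side [424.1897   0.     252.4028] [0.1631 0.7879 1.1086] [[-0.869  -0.4946 -0.0103]
 [-0.3788  0.6787 -0.6292]
 [ 0.3182 -0.5429 -0.7772]]
wrist [334.9921   0.     257.5294] [ 0.3124 -0.5471  0.3846] [[ 0.3918 -0.9201  0.0004]
 [-0.8889 -0.3784  0.2582]
 [-0.2374 -0.1015 -0.9661]]
{'time_s': 0.15, 'q': array([-1.2635,  0.494 ,  1.3459, -0.    ,  1.3025, -0.0955]), 'qd': array([ 0.0003, -0.0021, -0.002 , -0.001 , -0.0005, -0.0001]), 'effort': array([  0.0002, -87.9197, -38.2051,   0.0706,   0.0502,  -0.    ]), 'eef_pos': array([ 0.2449, -0.5747,  0.2135]), 'orientation': array([ 0.9798,  0.2   , -0.0001, -0.0004]), 'wrist_force': array([ 0.0765, -0.0139,  0.0216]), 'wrist_torque': array([-0.0295, -0.0022,  0.0016]), 'finger_gap': 1.002688846872788}
```

View pics/scene0.png

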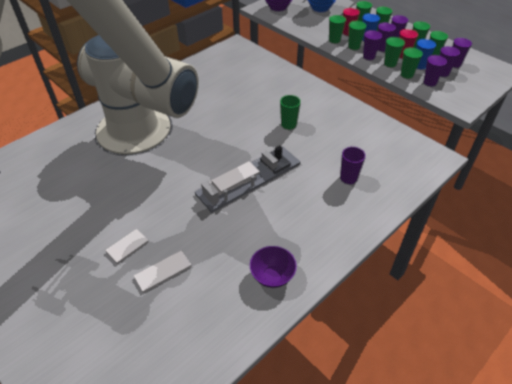

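View pics/side0.png

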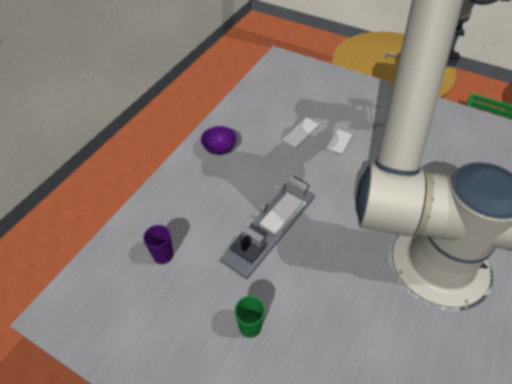

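View pics/wrist0.png

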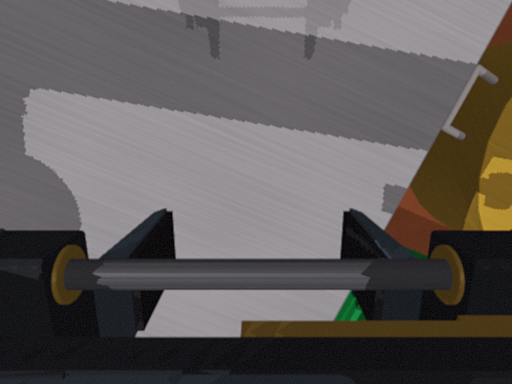

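The scene view shows the long board near (162,271), the short one near (127,246) and the gauge from (205,198) to (290,160). The fixed jaw is at its left end. I'll zoom in on these.

Run:
```python
from h import *
a=cv2.imread('pics/scene0.png')
c=a[135:215,190:305]; cv2.imwrite('pics/c1.png',cv2.resize(c,None,fx=6.5,fy=6.5,interpolation=cv2.INTER_CUBIC))
c=a[225:295,100:200]; cv2.imwrite('pics/c2.png',cv2.resize(c,None,fx=7,fy=7,interpolation=cv2.INTER_CUBIC))
b=cv2.imread('pics/side0.png')
c=b[170:280,215:325]; cv2.imwrite('pics/c3.png',cv2.resize(c,None,fx=5.4,fy=5.4,interpolation=cv2.INTER_CUBIC))
i=imaging.camera_info('scene');j=imaging.camera_info('side')
for z in (0.012,):
  for uv in [(162,268),(127,244)]: print('sc',ray(i,uv,z))
  for uv in [(302,131),(340,140)]: print('sd',ray(j,uv,z))
for uv in [(237,178)]: print(ray(i,uv,.039))
for uv in [(284,212)]: print(ray(j,uv,.039))
print(ray(i,(209,190),.06),ray(i,(278,148),.08),ray(j,(245,238),.08))
```

```text
sc [ 0.58248032 -0.28634549  0.012     ]
sc [ 0.44377317 -0.31170885  0.012     ]
sd [ 0.5795043  -0.29212415  0.012     ]
sd [ 0.43892516 -0.31652687  0.012     ]
[0.48874738 0.08337015 0.039     ]
[0.46342311 0.08566345 0.039     ]
[ 0.48222517 -0.02662573  0.06      ] [0.5111807  0.24814252 0.08      ] [0.50738026 0.24699659 0.08      ]
```

View pics/c1.png

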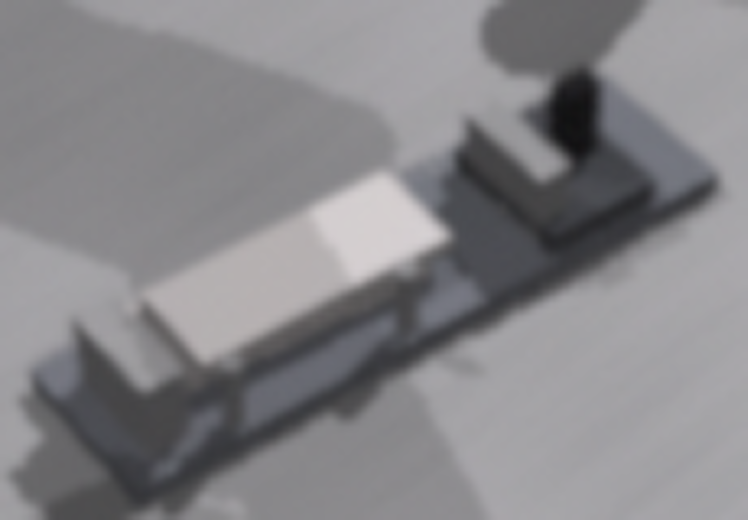

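View pics/c2.png

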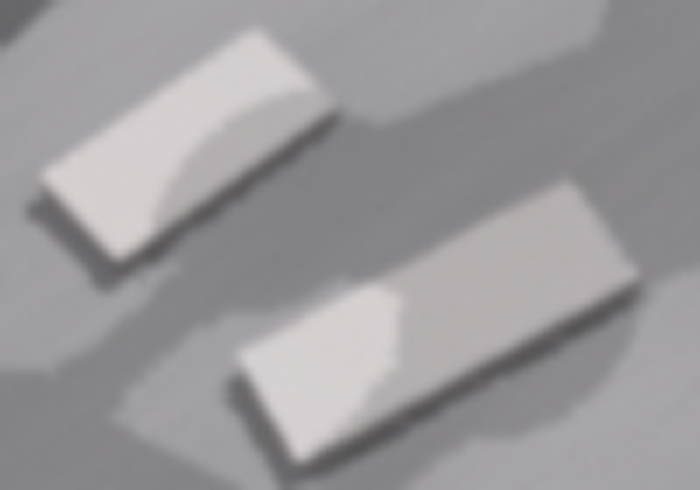

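View pics/c3.png

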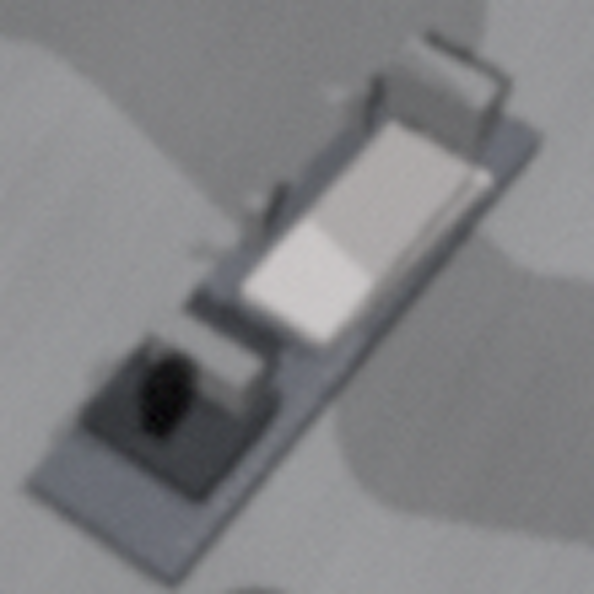

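Run:
```python
from h import *
np.set_printoptions(precision=4,suppress=True)
i=imaging.camera_info('scene');j=imaging.camera_info('side')
def P(info,pts,s,off,z):
    return np.array([ray(info,((x+.5)/s-.5+off[0],(y+.5)/s-.5+off[1]),z)[:2] for x,y in pts])
def rect(n,p):
    c=p.mean(0); r=cv2.minAreaRect(p.astype(np.float32)*1000); print(n,p.tolist(),'c',c,r)
rect('gaugeSc',P(i,[(35,378),(140,482),(717,180),(607,82)],6.5,(190,135),.015))
print(P(j,[(25,487),(175,578),(540,140)],5.4,(215,170),.015))
rect('mid',P(i,[(143,297),(205,362),(450,237),(387,170)],6.5,(190,135),.039))
print(P(j,[(242,292),(322,343),(478,172),(398,120)],5.4,(215,170),.039))
print('posts',P(i,[(228,358),(408,268)],6.5,(190,135),.057),P(j,[(378,80),(280,188)],5.4,(215,170),.057))
rect('long',P(i,[(243,355),(298,465),(638,278),(568,180)],7,(100,225),.012))
rect('short',P(i,[(42,178),(118,262),(337,105),(258,28)],7,(100,225),.012))
a=cv2.imread('pics/side0.png')
c=a[105:165,270:370]; cv2.imwrite('pics/c4.png',cv2.resize(c,None,fx=7,fy=7,interpolation=cv2.INTER_CUBIC))
```

```text
gaugeSc [[0.425778157912444, -0.04310372368163795], [0.5135026255366598, -0.04886846095148967], [0.5650234731166626, 0.3026912631503973], [0.4718567521286431, 0.3160202376877176]] c [0.494  0.1317] ((495.48760986328125, 130.4700927734375), (362.06805419921875, 94.10549926757812), 82.68842315673828)
[[ 0.5572  0.3134]
 [ 0.4599  0.3202]
 [ 0.4133 -0.037 ]]
mid [[0.43929609564312155, 0.017608415604568273], [0.4937582248020642, 0.01122695052812317], [0.5149906577566202, 0.15611318695758536], [0.4573681530640952, 0.16649160826376985]] c [0.4764 0.0879] ((477.34576416015625, 88.52821350097656), (149.97601318359375, 58.45322036743164), 83.07905578613281)
[[0.5086 0.1604]
 [0.4539 0.1683]
 [0.4295 0.0202]
 [0.4873 0.0084]]
posts [[0.5127 0.0109]
 [0.5289 0.114 ]] [[0.5056 0.0004]
 [0.5184 0.0983]]
long [[0.5484820472376422, -0.3558093628036211], [0.60482386455753, -0.3680347226832062], [0.6287304837525572, -0.22056319829377768], [0.570911009578612, -0.21175806873485764]] c [ 0.5882 -0.289 ] ((587.9122924804688, -289.61968994140625), (149.39669799804688, 58.48337936401367), 80.79190063476562)
short [[0.4187366634192442, -0.3683476842249208], [0.47629218748067237, -0.3679370279844928], [0.47264643872220813, -0.25870166833387265], [0.414949882416772, -0.25974032219938575]] c [ 0.4457 -0.3137] ((445.6210632324219, -313.83868408203125), (57.6990966796875, 110.18267822265625), 1.9115488529205322)
```

View pics/c4.png

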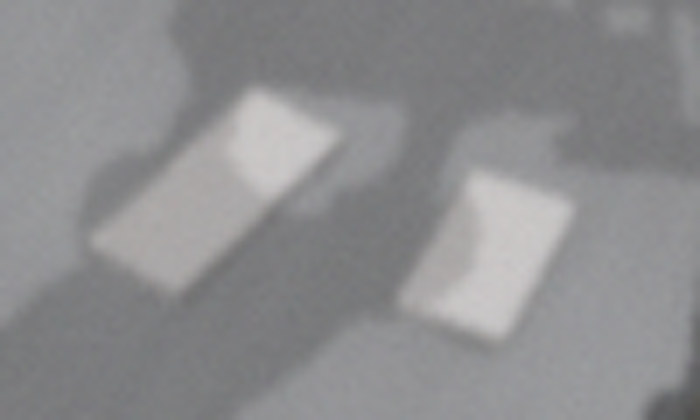

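```bash
cat >> h.py <<'E'
from scipy.spatial.transform import Rotation as Ro
np.set_printoptions(precision=4,suppress=True)
def to(p,yaw):
    """tool pointing down, tool y axis at angle yaw (deg, world)"""
    s=robot.get_state(); R=Ro.from_quat(s['orientation']).as_matrix()
    a=np.radians(yaw); y=np.array([np.cos(a),np.sin(a),0]); z=np.array([0,0,-1.]); x=np.cross(y,z)
    G=np.stack([x,y,z],1)
    print('t',round(s['time_s'],2),'delta mm',R.T@(np.array(p)-s['eef_pos'])*1000,'rv',Ro.from_matrix(R.T@G).as_rotvec(),'pos',s['eef_pos'],'F',s['wrist_force'])
E
python3 - <<'E'
from h import *
to((.58,-.36,.214),-9)
E
```

```text
t 0.15 delta mm [392.4553 -66.183   -0.4254] rv [-0.0008 -0.0005 -1.0109] pos [ 0.2449 -0.5747  0.2135] F [ 0.0765 -0.0139  0.0216]
```

send_rows:
  increments: "39 -7 0 0 0 -0.1; 78 -13 0 0 0 -0.2; 118 -20 0 0 0 -0.3; 157 -26 0 0 0 -0.4; 196 -33 0 0 0 -0.5; 235 -40 0 0 0 -0.61; 275 -46 0 0 0 -0.71; 314 -53 0 0 0 -0.81; 353 -60 0 0 0 -0.91; 392 -66 0 0 0 -1.01"

```text
time_s: 0.98
eef_pos: [0.5811, -0.359, 0.2137]
orientation: [0.759, 0.651, -0.0, -0.0]
wrist_force: [0.3, -1.8, 0.5]
finger_gap: 0.999
```

send_rows:
  increments: "0 0 0 0 0 0; 0 0 0 0 0 0; 0 0 0 0 0 0"

```text
time_s: 1.23
eef_pos: [0.5794, -0.3605, 0.2135]
orientation: [0.761, 0.649, -0.0, -0.0]
wrist_force: [0.1, -0.8, -0.5]
finger_gap: 0.999
```

Run:
```python
from h import *
to((.58,-.36,.214),-9)
i=imaging.camera_info('wrist'); cap('wrist','w1.png')
a=cv2.imread('pics/w1.png'); 
import pickle; pickle.dump(i,open('w1.pkl','wb'))
```

```text
t 1.23 delta mm [ 0.6184  0.4991 -0.49  ] rv [-0.0009 -0.0001 -0.0013] pos [ 0.5794 -0.3605  0.2135] F [ 0.1049 -0.8155 -0.4849]
```

View pics/w1.png

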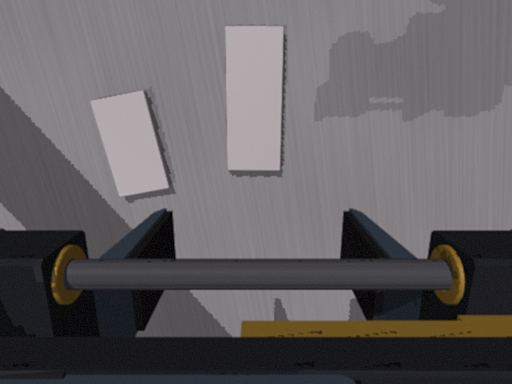

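The wrist view shows the long board at about (226..284, 26..170) and the short one at (130,143). Next I'll measure with a mask and contour.

Run:
```python
from h import *
import pickle
i=pickle.load(open('w1.pkl','rb')); a=cv2.imread('pics/w1.png')
g=cv2.cvtColor(a,cv2.COLOR_BGR2GRAY)
print(g[100,255],g[100,200],g[100,283],g[150,130])
for th in (165,175):
  m=(g>th).astype(np.uint8)*255
  m=cv2.morphologyEx(m,cv2.MORPH_OPEN,np.ones((9,9)))
  cs,_=cv2.findContours(m,0,2)
  for c in cs:
    if cv2.contourArea(c)>2000:
      r=cv2.minAreaRect(c); b=cv2.boxPoints(r)
      w=np.array([ray(i,p,.012)[:2] for p in b])
      rr=cv2.minAreaRect((w*1000).astype(np.float32)); print(th,r,rr)
```

```text
170 132 69 172
165 ((129.037353515625, 143.89004516601562), (101.8411636352539, 52.17668533325195), 75.0685806274414) ((442.1307067871094, -315.23260498046875), (61.55512619018555, 114.71719360351562), 1.584449052810669)
165 ((253.5, 97.5), (141.0, 55.0), 90.0) ((586.9628295898438, -289.33807373046875), (145.9990997314453, 62.217681884765625), 80.90377044677734)
```

Run:
```python
from h import *
to((.587,-.2895,.004),-9.1)
```

```text
t 1.28 delta mm [ 71.9088  -3.2521 209.7025] rv [-0.0007 -0.0001 -0.0006] pos [ 0.5789 -0.361   0.2137] F [ 0.8492 -0.4725  0.3779]
```

send_rows:
  increments: "36 -2 20 0 0 0; 72 -3 55 0 0 0; 72 -3 90 0 0 0; 72 -3 120 0 0 0; 72 -3 150 0 0 0; 72 -3 175 0 0 0; 72 -3 190 0 0 0; 72 -3 200 0 0 0; 72 -3 205 0 0 0; 72 -3 209 0 0 0"

```text
time_s: 2.12
eef_pos: [0.5878, -0.2898, 0.005]
orientation: [0.761, 0.649, 0.0, 0.0]
wrist_force: [-0.1, -0.4, 0.6]
finger_gap: 0.997
```

send_rows:
  increments: "0 0 0 0 0 0; 0 0 0 0 0 0"

```text
time_s: 2.28
eef_pos: [0.5885, -0.2895, 0.0058]
orientation: [0.761, 0.649, 0.0, 0.001]
wrist_force: [0.1, 0.2, 0.2]
finger_gap: 0.996
```

Run:
```python
from h import *
to((.587,-.2895,.004),-9.1)
```

```text
t 2.28 delta mm [-0.228  -1.4413  1.798 ] rv [0.0011 0.0005 0.0004] pos [ 0.5885 -0.2895  0.0058] F [0.1036 0.1836 0.2249]
```

send_rows:
  increments: "0 -1 2 0 0 0; 0 -1 2 0 0 0; 0 -1 2 0 0 0; 0 -1 2 0 0 0; 0 -1 2 0 0 0; 0 -1 2 0 0 0"
  claw: 50
  squeeze: 15

```text
time_s: 2.78
eef_pos: [0.5872, -0.2889, 0.0031]
orientation: [0.761, 0.649, 0.0, 0.0]
wrist_force: [-0.3, 0.8, 2.4]
finger_gap: 0.657
```

send_rows:
  increments: "0 0 0 0 0 0; 0 0 0 0 0 0; 0 0 0 0 0 0; 0 0 0 0 0 0"

```text
time_s: 3.12
eef_pos: [0.5872, -0.2889, 0.0031]
orientation: [0.761, 0.649, 0.0, 0.0]
wrist_force: [-1.4, 0.0, 5.5]
finger_gap: 0.655
```

send_rows:
  increments: "0 0 -15 0 0 0; 0 0 -45 0 0 0; 0 0 -80 0 0 0; 0 0 -110 0 0 0; 0 0 -130 0 0 0; 0 0 -140 0 0 0; 0 0 -140 0 0 0"
  squeeze: 20

```text
time_s: 3.7
eef_pos: [0.588, -0.2894, 0.1448]
orientation: [0.761, 0.649, 0.001, 0.002]
wrist_force: [0.6, 0.7, -0.9]
finger_gap: 0.655
```

Run:
```python
from h import *
to((.475,.087,.14),-7.1)
cap('scene','s1.png')
```

```text
t 3.7 delta mm [ 353.9141 -170.8277    3.8868] rv [ 0.003   0.0013 -0.034 ] pos [ 0.588  -0.2894  0.1448] F [ 0.5983  0.6866 -0.8932]
```

View pics/s1.png

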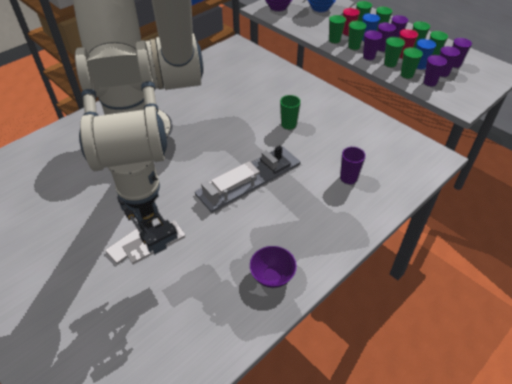

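The board is held level in the jaws near (158,235). I'll stop short of the gauge for a wrist look.

send_rows:
  increments: "28 -21 -10 0 0 0; 57 -42 -20 0 0 -0.01; 85 -63 -30 0 0 -0.02; 114 -84 -40 0 0 -0.03; 142 -105 -50 0 0 -0.034; 160 -120 -57 0 0 -0.034; 171 -126 -60 0 0 -0.034; 171 -126 -60 0 0 -0.034; 171 -126 -60 0 0 -0.034; 171 -126 -60 0 0 -0.034"

```text
time_s: 4.58
eef_pos: [0.4901, -0.1009, 0.202]
orientation: [0.75, 0.662, -0.0, -0.0]
wrist_force: [0.5, 0.2, -0.5]
finger_gap: 0.656
```

Run:
```python
from h import *
import pickle
i=imaging.camera_info('wrist'); cap('wrist','w2.png'); pickle.dump(i,open('w2.pkl','wb'))
to((.475,.087,.14),-7.1)
```

```text
t 4.63 delta mm [184.755  -38.2696  62.0552] rv [-0.0009  0.     -0.0008] pos [ 0.49   -0.1011  0.202 ] F [0.1649 0.6878 0.053 ]
```

View pics/w2.png

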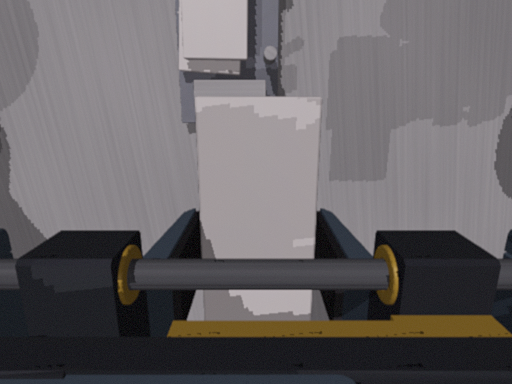

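Run:
```python
from h import *
import pickle
i=pickle.load(open('w2.pkl','rb'))
a=cv2.imread('pics/w2.png')[0:140,150:320]; cv2.imwrite('pics/w2c.png',cv2.resize(a,None,fx=4.5,fy=4,interpolation=cv2.INTER_CUBIC))
pa=ray(i,(270,53),.057); print('post_a',pa)
print('mid edge',ray(i,(188,58),.039),ray(i,(246,58),.039),'jaw', ray(i,(195,81),.063),ray(i,(265,81),.063))
```

```text
post_a [0.5156 0.0093 0.057 ]
mid edge [0.4401 0.0166 0.039 ] [0.4938 0.0099 0.039 ] jaw [ 0.4471 -0.0061  0.063 ] [ 0.5083 -0.0138  0.063 ]
```

View pics/w2c.png

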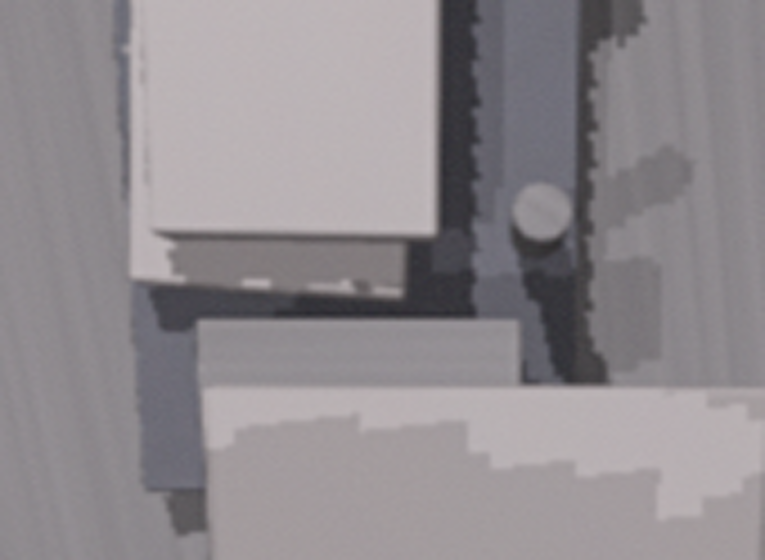

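send_rows:
  increments: "30 -6 0 0 0 0; 60 -12 5 0 0 0; 90 -19 15 0 0 0; 120 -25 25 0 0 0; 150 -31 35 0 0 0; 173 -36 50 0 0 0; 185 -38 70 0 0 0; 185 -38 90 0 0 0; 185 -38 110 0 0 0; 185 -38 125 0 0 0"

```text
time_s: 5.47
eef_pos: [0.4749, 0.0877, 0.0758]
orientation: [0.75, 0.662, -0.001, -0.0]
wrist_force: [-0.0, -0.4, -1.3]
finger_gap: 0.654
```

send_rows:
  increments: "0 0 8 0 0 0; 0 0 15 0 0 0; 0 0 21 0 0 0; 0 0 24 0 0 0; 0 0 26 0 0 0; 0 0 26 0 0 0"

```text
time_s: 5.97
eef_pos: [0.475, 0.088, 0.052]
orientation: [0.75, 0.662, 0.0, 0.0]
wrist_force: [0.4, 0.3, -0.7]
finger_gap: 0.658
```

Run:
```python
from h import *
to((.475,.087,.0425),-7.1)
cap('scene','s2.png'); cap('side','d2.png')
a=cv2.imread('pics/s2.png')[110:220,180:310]
b=cv2.imread('pics/d2.png')[170:280,205:335]
cv2.imwrite('pics/sd2.png',np.hstack([cv2.resize(x,(400,400),interpolation=cv2.INTER_CUBIC) for x in (a,b)]))
```

```text
t 5.97 delta mm [-1.0032  0.1397  9.4704] rv [ 0.0003 -0.0001 -0.0003] pos [0.475 0.088 0.052] F [ 0.4439  0.3421 -0.6892]
```

View pics/sd2.png

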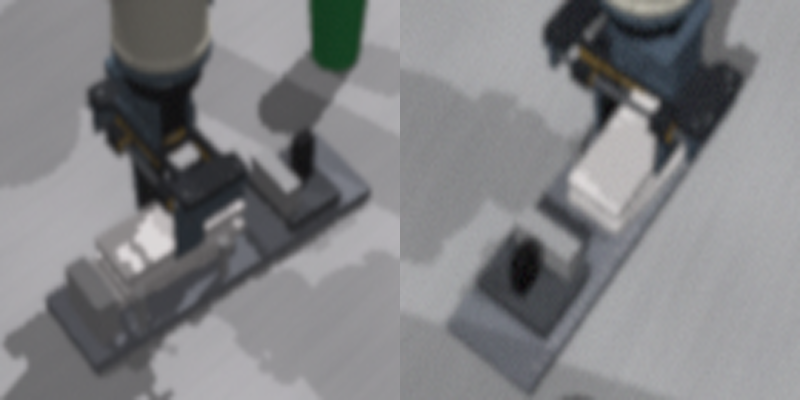

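send_rows:
  increments: "0 0 3 0 0 0; 0 0 6 0 0 0; 0 0 7.5 0 0 0; 0 0 8.5 0 0 0; 0 0 8.5 0 0 0; 0 0 8.5 0 0 0"

```text
time_s: 6.57
eef_pos: [0.4747, 0.0881, 0.0434]
orientation: [0.75, 0.662, -0.0, -0.0]
wrist_force: [-0.4, 0.2, -1.2]
finger_gap: 0.655
```

send_rows:
  increments: "0 0 0.5 0 0 0; 0 0 1 0 0 0; 0 0 1.5 0 0 0; 0 0 1.5 0 0 0"

```text
time_s: 6.9
eef_pos: [0.4748, 0.0881, 0.0421]
orientation: [0.75, 0.662, 0.0, 0.0]
wrist_force: [-0.8, -0.4, 2.9]
finger_gap: 0.656
```

send_rows:
  increments: "0 0 0 0 0 0; 0 0 0 0 0 0; 0 0 0 0 0 0; 0 0 0 0 0 0; 0 0 0 0 0 0"
  claw: 85

```text
time_s: 7.32
eef_pos: [0.4748, 0.0881, 0.0419]
orientation: [0.75, 0.662, 0.0, 0.0]
wrist_force: [0.3, 0.1, 0.1]
finger_gap: 0.853
```

send_rows:
  increments: "0 0 -10 0 0 0; 0 0 -30 0 0 0; 0 0 -60 0 0 0; 0 0 -95 0 0 0; -30 0 -130 0 0 0; -60 0 -158 0 0 0; -60 0 -158 0 0 0; -60 0 -158 0 0 0; -60 0 -158 0 0 0"

```text
time_s: 8.07
eef_pos: [0.4671, 0.0287, 0.1995]
orientation: [0.75, 0.662, 0.0, -0.0]
wrist_force: [0.4, -0.2, -0.2]
finger_gap: 0.851
```

Run:
```python
from h import *
import pickle
i=imaging.camera_info('wrist'); cap('wrist','w3.png'); pickle.dump(i,open('w3.pkl','wb'))
to((.475,.087,.0425),-7.1)
```

```text
t 8.12 delta mm [ 58.4399   1.1896 156.4657] rv [-0.0015 -0.0002 -0.0002] pos [0.4668 0.0291 0.199 ] F [-0.3765  0.3203 -0.0651]
```

View pics/w3.png

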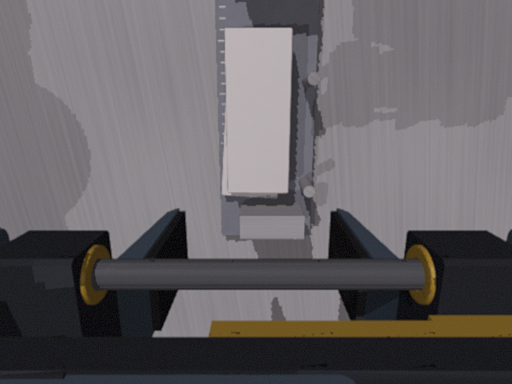

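The board lies flat on the stack, with posts at (314,78) and (309,191). Now I'll measure the gauge frame and the boards.

```bash
cat >> h.py <<'E'
def frame(pa,pb):
    y=(pb-pa)[:2]; L=np.hypot(*y); y=y/L; x=np.array([y[1],-y[0]])
    m=(pa+pb)[:2]/2; o=m-.036*x; return o,x,y,L
def ing(p,o,x,y): d=np.array(p)[:2]-o; return np.array([d@x,d@y])*1000
E
python3 - <<'E'
from h import *
import pickle
i=pickle.load(open('w3.pkl','rb'))
im=cv2.imread('pics/w3.png')
a=im[10:250,200:340]; cv2.imwrite('pics/w3c.png',cv2.resize(a,None,fx=2.5,fy=2.5,interpolation=cv2.INTER_CUBIC)) 
pa=ray(i,(309,191),.057);pb=ray(i,(314,78),.057)
o,x,y,L=frame(pa,pb); print('o',o,'ang',np.degrees(np.arctan2(y[1],y[0])),L)
for z,c in [(.051,[(225,29),(292,29),(288,191),(229,191)])]:
  print([ing(ray(i,p,z),o,x,y) for p in c])
E
```

```text
o [0.4868 0.0661] ang 82.6612205026071 0.10406893431419995
[array([-42.7684,  92.868 ]), array([15.8247, 93.0462]), array([ 16.2087, -53.7043]), array([-42.094 , -53.8552])]
```

View pics/w3c.png

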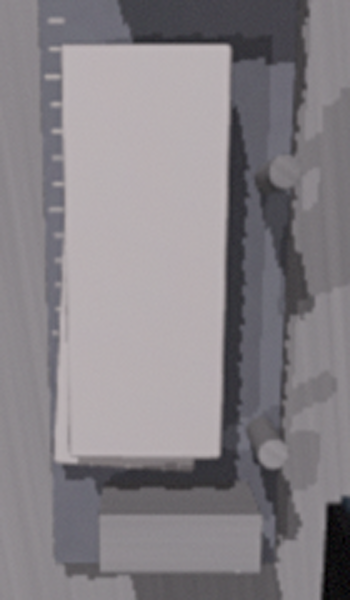

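Run:
```python
from h import *
print(robot.get_state()['q'])
o=np.array([.4868,.0661]);t=np.radians(82.66);y=np.array([np.cos(t),np.sin(t)]);x=np.array([y[1],-y[0]])
p=o-.08*x+.01*y; print(p)
to((*p,.12),82.66-180); to((*p,.12),82.66)
```

```text
[-0.0657  0.293   1.738   0.0003  1.1121  0.0583]
[0.4087 0.0862]
t 8.12 delta mm [ 49.4917 -64.5886  79.0623] rv [-0.0013  0.001   1.5748] pos [0.4668 0.0291 0.199 ] F [-0.3765  0.3203 -0.0651]
t 8.12 delta mm [ 49.4917 -64.5886  79.0623] rv [-0.001  -0.0013 -1.5668] pos [0.4668 0.0291 0.199 ] F [-0.3765  0.3203 -0.0651]
```

send_rows:
  increments: "5 -10 0 0 0 0.12; 10 -20 0 0 0 0.24; 20 -30 0 0 0 0.36; 30 -40 0 0 0 0.48; 40 -50 0 0 0 0.6; 49 -60 0 0 0 0.72; 49 -65 0 0 0 0.84; 49 -65 0 0 0 0.96; 49 -65 0 0 0 1.08; 49 -65 0 0 0 1.2"

```text
time_s: 8.95
eef_pos: [0.408, 0.0862, 0.1986]
orientation: [0.993, 0.121, -0.001, -0.0]
wrist_force: [-0.7, 0.2, -0.2]
finger_gap: 0.85
```

send_rows:
  increments: "0 0 0 0 0 0.12; 0 0 0 0 0 0.24; 0 0 10 0 0 0.375; 0 0 30 0 0 0.375; 0 0 50 0 0 0.375; 0 0 70 0 0 0.375; 0 0 79 0 0 0.375; 0 0 79 0 0 0.375; 0 0 79 0 0 0.375"

```text
time_s: 9.7
eef_pos: [0.408, 0.0858, 0.12]
orientation: [0.998, -0.064, -0.002, 0.0]
wrist_force: [0.2, 0.0, -0.6]
finger_gap: 0.85
```

Run:
```python
from h import *
to((.4087,.0862,.019),82.66-180)
cap('side','d3.png'); cap('wrist','w4.png')
```

```text
t 9.7 delta mm [  0.9804  -0.5306 100.9579] rv [0.0005 0.003  0.0008] pos [0.408  0.0858 0.12  ] F [ 0.2434  0.0318 -0.551 ]
```

View pics/w4.png

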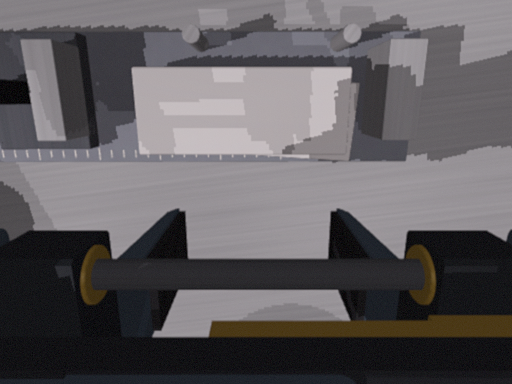

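The fingers are clear of the bed, and the stack shows at (135..355, 67..160). I'll go down now.

send_rows:
  increments: "0 0 20 0 0 0; 0 0 45 0 0 0; 0 0 70 0 0 0; 0 0 85 0 0 0; 0 0 93 0 0 0; 0 0 98 0 0 0; 0 0 100 0 0 0; 0 0 100 0 0 0; 0 0 100 0 0 0"

```text
time_s: 10.55
eef_pos: [0.4094, 0.0853, 0.0216]
orientation: [0.998, -0.064, 0.001, -0.0]
wrist_force: [0.1, -0.4, 0.1]
finger_gap: 0.851
```

send_rows:
  increments: "2 0 0 0 0 0; 4 0 0 0 0 0; 6 0 0 0 0 0; 8 0 0 0 0 0; 10 0 0 0 0 0; 12 0 0 0 0 0; 12 0 0 0 0 0"

```text
time_s: 11.13
eef_pos: [0.4211, 0.0836, 0.0209]
orientation: [0.998, -0.064, 0.0, -0.0]
wrist_force: [-1.0, -0.5, -0.1]
finger_gap: 0.849
```

send_rows:
  increments: "2 0 0.5 0 0 0; 4 0 1 0 0 0; 6 0 1 0 0 0; 8 0 1 0 0 0; 10 0 1 0 0 0; 12 0 1 0 0 0; 13 0 1 0 0 0; 14 0 1 0 0 0; 14 0 1 0 0 0"

```text
time_s: 11.88
eef_pos: [0.4349, 0.0819, 0.0199]
orientation: [0.998, -0.064, 0.0, -0.0]
wrist_force: [0.9, 0.7, -0.1]
finger_gap: 0.853
```

Run:
```python
from h import *
to((.4411,.0809,.02),82.66-180)
cap('scene','s4.png'); cap('wrist','w5.png')
```

```text
t 11.88 delta mm [ 6.2699  0.2042 -0.0872] rv [-0.0001 -0.0001 -0.0002] pos [0.4349 0.0819 0.0199] F [ 0.8901  0.738  -0.0984]
```

View pics/w5.png

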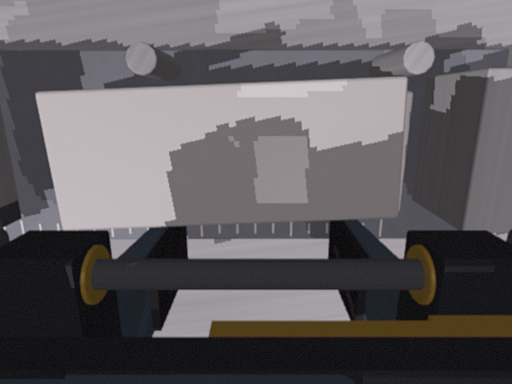

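send_rows:
  increments: "1 0 0 0 0 0; 2 0 0 0 0 0; 3 0 0 0 0 0; 4 0 0 0 0 0; 5 0 0 0 0 0; 5 0 0 0 0 0; 5 0 0 0 0 0"

```text
time_s: 12.57
eef_pos: [0.4397, 0.0812, 0.0199]
orientation: [0.998, -0.064, -0.0, 0.0]
wrist_force: [-2.8, 0.5, 1.9]
finger_gap: 0.852
```

send_rows:
  increments: "1 0 0 0 0 0; 2 0 0 0 0 0; 3 0 0 0 0 0; 4 0 0 0 0 0; 4 0 0 0 0 0; 4 0 0 0 0 0"

```text
time_s: 13.07
eef_pos: [0.4398, 0.081, 0.0196]
orientation: [0.998, -0.064, -0.003, 0.0]
wrist_force: [-18.2, 6.4, 11.5]
finger_gap: 0.848
```

Run:
```python
from h import *
to((.4411,.0809,.02),82.66-180)
cap('wrist','w6.png')
```

```text
t 13.07 delta mm [ 1.3425 -0.047  -0.4242] rv [0.0008 0.0066 0.0004] pos [0.4398 0.081  0.0196] F [-18.2466   6.4436  11.5361]
```

View pics/w6.png

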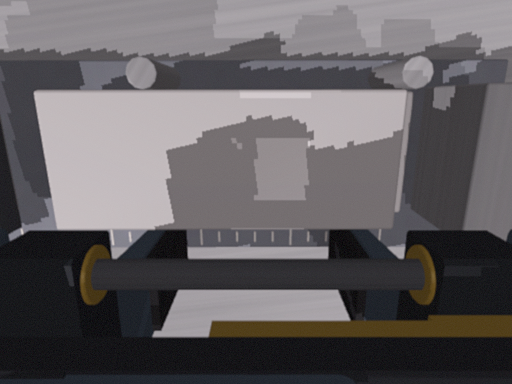

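The top board is parallel to the posts and the force rose to 18 N on contact. I'll back off, lift and look.

send_rows:
  increments: "-2 0 0 0 0 0; -4 0 0 0 0 0; -8 0 0 0 0 0; -14 0 0 0 0 0; -22 0 0 0 0 0; -30 0 0 0 0 0; -36 0 -10 0 0 0; -40 0 -40 0 0 0; -40 0 -75 0 0 0; -40 0 -100 0 0 0"

```text
time_s: 13.95
eef_pos: [0.4029, 0.086, 0.1218]
orientation: [0.998, -0.064, -0.0, 0.0]
wrist_force: [1.8, 0.7, -0.6]
finger_gap: 0.849
```

send_rows:
  increments: "0 0 -30 0 0 0; 0 0 -50 0 0 0; 0 0 -50 0 0 0; 0 0 -50 0 0 0; 0 0 -50 0 0 0"

```text
time_s: 14.37
eef_pos: [0.4032, 0.0859, 0.1692]
orientation: [0.998, -0.064, -0.0, 0.0]
wrist_force: [-0.2, -0.0, -0.7]
finger_gap: 0.849
```

Run:
```python
from h import *
import pickle
to((.4411,.0809,.02),82.66-180)
i=imaging.camera_info('wrist'); cap('wrist','w7.png'); pickle.dump(i,open('w7.pkl','wb'))
im=cv2.imread('pics/w7.png')
cv2.imwrite('pics/w7c.png',cv2.resize(im[20:200,90:440],None,fx=2.2,fy=2.2,interpolation=cv2.INTER_CUBIC))
```

```text
t 14.37 delta mm [ 38.3596   0.0561 149.1932] rv [ 0.0001  0.0008 -0.0001] pos [0.4032 0.0859 0.1692] F [-0.169  -0.0326 -0.7231]
```

View pics/w7.png

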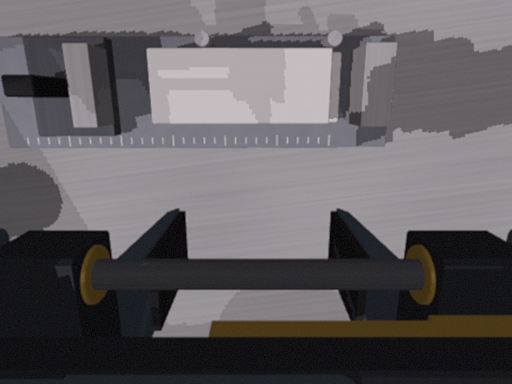

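View pics/w7c.png

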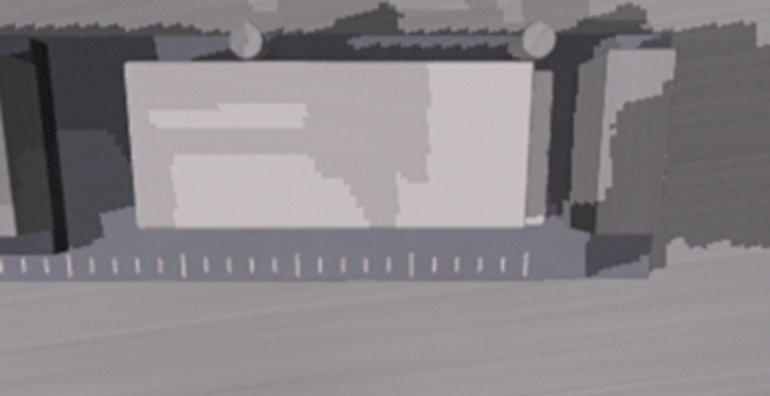

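Run:
```python
from h import *
import pickle
i=imaging.camera_info('scene');j=imaging.camera_info('side')
print('green',ray(i,(290,100),.11),ray(j,(250,303),.11),'purple',ray(i,(352,154),.11))
k=pickle.load(open('w7.pkl','rb'))
pa=ray(k,(335,38),.057);pb=ray(k,(202,38.5),.057)
o,x,y,L=frame(pa,pb); print(o,np.degrees(np.arctan2(y[1],y[0])),L)
for p in [(147,48),(332,48),(329,123),(152,123)]: print('top',ing(ray(k,p,.051),o,x,y))
print('plate top edge',ing(ray(k,(90,42),.063),o,x,y),'grip',ing(ray(k,(5,86),.081),o,x,y))
s=robot.get_state()
o=np.array([.4868,.0661]);t=np.radians(82.66);y=np.array([np.cos(t),np.sin(t)])
p=o+.235*y; to((*p,.12),82.66-180)
```

```text
green [0.3853 0.4367 0.11  ] [0.3918 0.419  0.11  ] purple [0.7163 0.3723 0.11  ]
[0.4861 0.0654] 82.85137526766626 0.10379481536741718
top [30.1217 97.2483]
top [ 29.603  -51.1949]
top [-29.5209 -51.8316]
top [-28.9656  98.2621]
plate top edge [ 32.8227 136.8311] grip [  0.1077 195.303 ]
t 14.42 delta mm [  85.6754 -226.1284   48.7027] rv [ 0.0003  0.0017 -0.    ] pos [0.403  0.0859 0.1689] F [ 1.2427  0.2936 -0.0424]
```

send_rows:
  increments: "12 -30 0 0 0 0; 23 -60 0 0 0 0; 34 -90 0 0 0 0; 46 -120 0 0 0 0; 57 -150 10 0 0 0; 68 -180 25 0 0 0; 80 -210 40 0 0 0; 86 -226 60 0 0 0; 86 -226 80 0 0 0; 86 -226 90 0 0 0"
  claw: 0
  squeeze: 40

```text
time_s: 15.25
eef_pos: [0.5164, 0.2991, 0.0759]
orientation: [0.998, -0.063, -0.002, 0.001]
wrist_force: [-1.3, 0.0, 0.1]
finger_gap: 0.152
```

send_rows:
  increments: "0 0 15 0 0 0; 0 0 28 0 0 0; 0 0 37 0 0 0; 0 0 37 0 0 0; 0 0 37 0 0 0"

```text
time_s: 15.67
eef_pos: [0.5177, 0.2985, 0.0426]
orientation: [0.998, -0.064, -0.001, 0.0]
wrist_force: [0.5, 0.4, 1.0]
finger_gap: 0.005
```

Run:
```python
from h import *
cap('scene','s5.png'); cap('side','d5.png')
o=np.array([.4868,.0661]);t=np.radians(82.66);y=np.array([np.cos(t),np.sin(t)])
to((*(o+.1475*y),.042),82.66-180)
a=cv2.imread('pics/s5.png')[100:220,185:335]
b=cv2.imread('pics/d5.png')[170:290,185:335]
cv2.imwrite('pics/sd5.png',np.hstack([cv2.resize(x,(400,320),interpolation=cv2.INTER_CUBIC) for x in (a,b)]))
```

```text
t 15.77 delta mm [-1.6085 87.5138  1.5259] rv [-0.0004 -0.0006 -0.0003] pos [0.5184 0.299  0.0436] F [-0.1183  0.2801 -0.2574]
```

View pics/sd5.png

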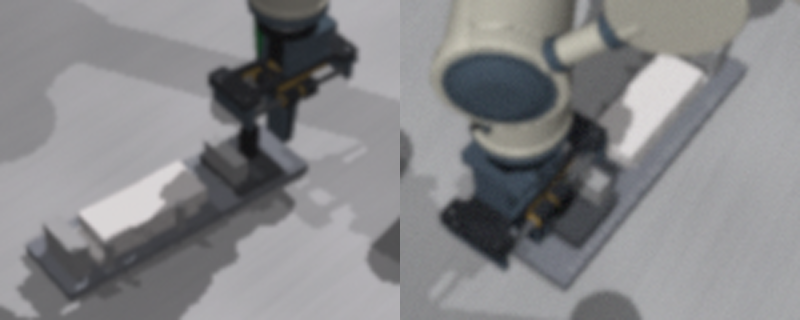

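The shut fingers stand behind the grip. I'll push now.

send_rows:
  increments: "-0.3 6 0 0 0 0; -0.6 12 0 0 0 0; -1 18 0 0 0 0; -1.6 24 0 0 0 0; -1.6 30 0 0 0 0; -1.6 36 0 0 0 0; -1.6 42 0 0 0 0; -1.6 47 0 0 0 0; -1.6 52 0 0 0 0; -1.6 56 0 0 0 0"

```text
time_s: 16.6
eef_pos: [0.5094, 0.2431, 0.0429]
orientation: [0.998, -0.064, 0.0, -0.0]
wrist_force: [-0.4, 2.3, 2.0]
finger_gap: 0.004
```

send_rows:
  increments: "0 2 0 0 0 0; 0 4 0 0 0 0; 0 6 0 0 0 0; 0 8 0 0 0 0; 0 10 0 0 0 0; 0 12 0 0 0 0; 0 14 0 0 0 0; 0 16 0 0 0 0; 0 18 0 0 0 0; 0 20 0 0 0 0"

```text
time_s: 17.43
eef_pos: [0.5069, 0.2237, 0.043]
orientation: [0.998, -0.064, 0.0, -0.0]
wrist_force: [2.3, 2.7, 1.2]
finger_gap: 0.006
```

send_rows:
  increments: "0 1 0 0 0 0; 0 2 0 0 0 0; 0 3 0 0 0 0; 0 4 0 0 0 0; 0 5 0 0 0 0; 0 5 0 0 0 0"

```text
time_s: 17.93
eef_pos: [0.5062, 0.2187, 0.0429]
orientation: [0.998, -0.064, 0.0, 0.0]
wrist_force: [2.3, 2.5, 0.6]
finger_gap: 0.006
```

Run:
```python
from h import *
cap('scene','s6.png')
o=np.array([.4868,.0661]);t=np.radians(82.66);y=np.array([np.cos(t),np.sin(t)])
to((*(o+.1475*y),.042),82.66-180)
a=cv2.imread('pics/s6.png')[100:220,185:335]
cv2.imwrite('pics/s6c.png',cv2.resize(a,(750,600),interpolation=cv2.INTER_CUBIC))
```

```text
t 17.98 delta mm [0.3035 6.3706 0.9011] rv [ 0.0002  0.0001 -0.0001] pos [0.5062 0.2187 0.0429] F [1.7597 1.6564 0.164 ]
```

View pics/s6c.png

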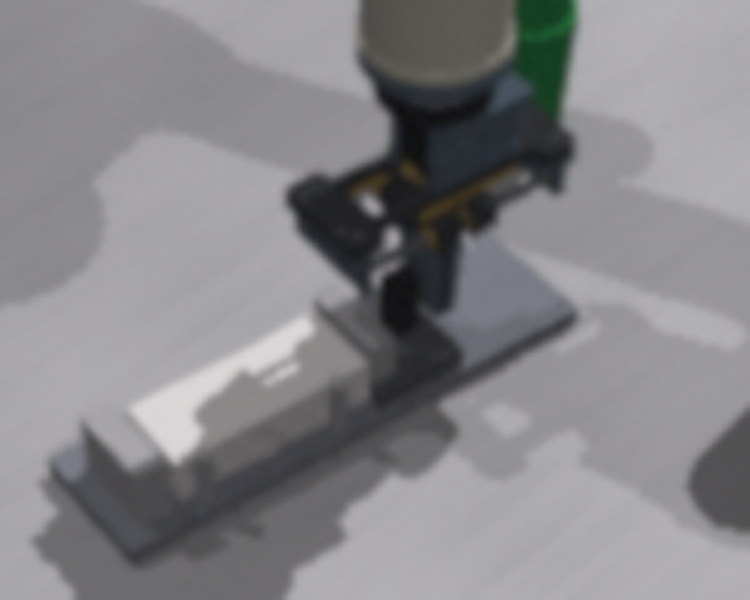

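send_rows:
  increments: "0 1 0 0 0 0; 0 2 0 0 0 0; 0 3 0 0 0 0; 0 4 0 0 0 0; 0 4 0 0 0 0"

```text
time_s: 18.4
eef_pos: [0.5056, 0.2147, 0.0429]
orientation: [0.998, -0.064, -0.0, 0.0]
wrist_force: [2.4, 1.8, 0.5]
finger_gap: 0.0
```

send_rows:
  increments: "0 0.7 0 0 0 0; 0 1.5 0 0 0 0; 0 1.5 0 0 0 0; 0 1.5 0 0 0 0"

```text
time_s: 18.73
eef_pos: [0.5055, 0.2133, 0.0429]
orientation: [0.998, -0.064, -0.0, 0.0]
wrist_force: [1.2, 2.4, 0.4]
finger_gap: 0.006
```

send_rows:
  increments: "0 0.7 0 0 0 0; 0 1.5 0 0 0 0; 0 1.5 0 0 0 0; 0 1.5 0 0 0 0"

```text
time_s: 19.07
eef_pos: [0.5053, 0.2118, 0.0429]
orientation: [0.998, -0.064, -0.0, 0.0]
wrist_force: [1.6, 2.7, 0.6]
finger_gap: 0.005
```

send_rows:
  increments: "0 0.7 0 0 0 0; 0 1.4 0 0 0 0; 0 1.4 0 0 0 0"

```text
time_s: 19.32
eef_pos: [0.5053, 0.2113, 0.043]
orientation: [0.998, -0.064, 0.0, -0.001]
wrist_force: [2.0, 11.8, -0.5]
finger_gap: 0.005
```

send_rows:
  increments: "0 0.5 0 0 0 0; 0 1 0 0 0 0; 0 1 0 0 0 0"

```text
time_s: 19.57
eef_pos: [0.5053, 0.2112, 0.043]
orientation: [0.998, -0.064, 0.0, -0.001]
wrist_force: [0.9, 21.8, -2.1]
finger_gap: -0.0
```

send_rows:
  increments: "0 0.5 0 0 0 0; 0 1 0 0 0 0; 0 1 0 0 0 0"

```text
time_s: 19.82
eef_pos: [0.5054, 0.2111, 0.0431]
orientation: [0.998, -0.064, 0.001, -0.002]
wrist_force: [-0.6, 30.8, -4.1]
finger_gap: 0.006
```

The batched calls took it to 31 N, still under the 40 N limit. I'll ease back to a light press and hold.

send_rows:
  increments: "0 -0.7 0 0 0 0; 0 -1.4 0 0 0 0; 0 -2 0 0 0 0; 0 -2 0 0 0 0; 0 -2 0 0 0 0; 0 -2 0 0 0 0; 0 -2 0 0 0 0; 0 -2 0 0 0 0"

```text
time_s: 20.48
eef_pos: [0.5053, 0.2114, 0.043]
orientation: [0.998, -0.064, 0.0, -0.001]
wrist_force: [0.6, 11.2, -0.6]
finger_gap: 0.006
```

Run:
```python
from h import *
cap('scene','s7.png')
o=np.array([.4868,.0661]);t=np.radians(82.66);y=np.array([np.cos(t),np.sin(t)])
to((*(o+.1475*y),.042),82.66-180)
a=cv2.imread('pics/s7.png')[100:220,185:335]
cv2.imwrite('pics/s7c.png',cv2.resize(a,(750,600),interpolation=cv2.INTER_CUBIC))
```

```text
t 20.53 delta mm [ 0.2029 -1.0735  0.9755] rv [-0.0012 -0.0003 -0.0003] pos [0.5053 0.2114 0.043 ] F [ 0.4667 11.7447 -0.8674]
```

View pics/s7c.png

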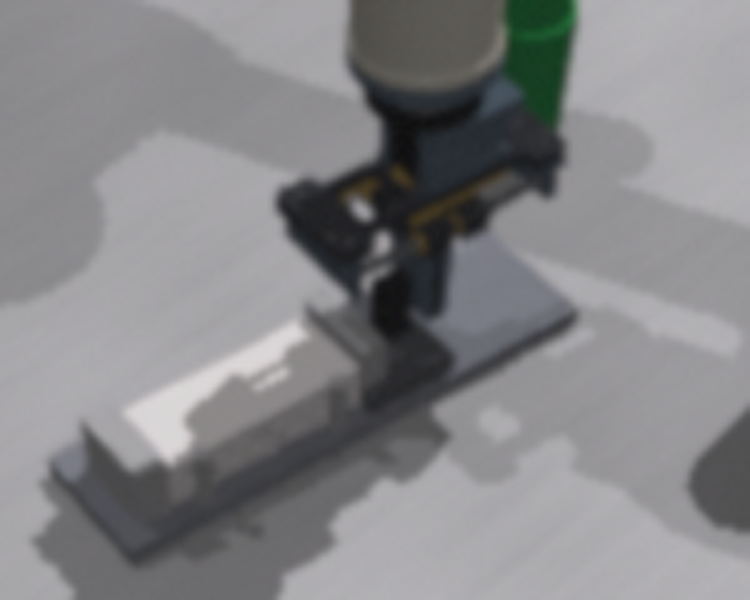

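send_rows:
  increments: "0 -2 0 0 0 0; 0 -6 0 0 0 0; 0 -14 0 0 0 0; 0 -24 0 0 0 0; 0 -30 -20 0 0 0; 0 -30 -50 0 0 0; 0 -30 -85 0 0 0; -10 -10 -110 0 0 0; -35 25 -126 0 0 0; -50 60 -126 0 0 0"

```text
time_s: 21.37
eef_pos: [0.4486, 0.1589, 0.1714]
orientation: [0.998, -0.063, 0.002, -0.001]
wrist_force: [1.1, -2.2, 0.1]
finger_gap: 0.001
```

send_rows:
  increments: "-15 30 0 0 0 0; -35 60 0 0 0 0; -35 77 0 0 0 0; -35 77 0 0 0 0; -35 77 0 0 0 0; -35 77 0 0 0 0"

```text
time_s: 21.87
eef_pos: [0.4042, 0.0865, 0.1691]
orientation: [0.998, -0.064, 0.0, -0.0]
wrist_force: [-0.4, -0.9, -0.3]
finger_gap: 0.004
```

Run:
```python
from h import *
import pickle
s=robot.get_state();print(s['eef_pos'],s['wrist_force'])
i=imaging.camera_info('wrist'); cap('wrist','w8.png'); pickle.dump(i,open('w8.pkl','wb'))
cap('scene','s8.png');cap('side','d8.png')
im=cv2.imread('pics/w8.png')
cv2.imwrite('pics/w8c.png',cv2.resize(im[10:190,70:440],None,fx=2.1,fy=2.1,interpolation=cv2.INTER_CUBIC))
a=cv2.imread('pics/s8.png')[120:220,185:310]
b=cv2.imread('pics/d8.png')[170:280,210:330]
cv2.imwrite('pics/sd8.png',np.hstack([cv2.resize(x,(400,350),interpolation=cv2.INTER_CUBIC) for x in (a,b)]))
```

```text
[0.4042 0.0865 0.1691] [-0.3953 -0.929  -0.2837]
```

View pics/w8c.png

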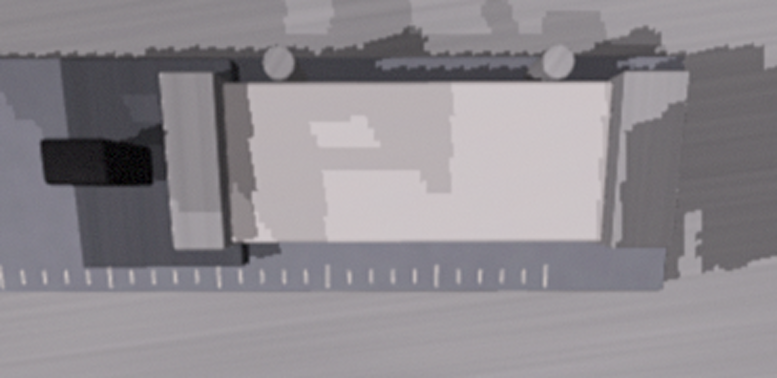

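View pics/sd8.png

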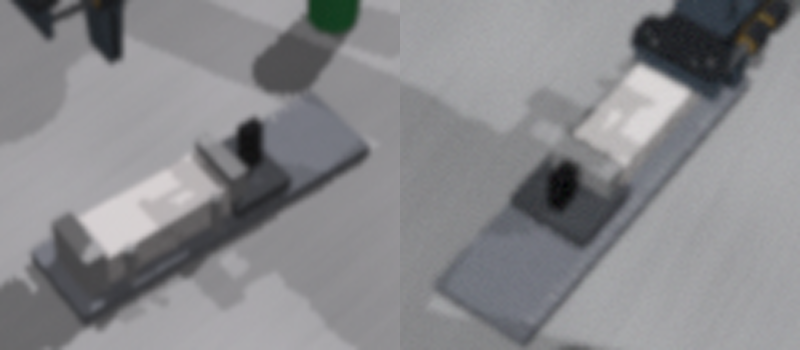

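```bash
python3 - <<'E'
from h import *
import pickle
k=pickle.load(open('w8.pkl','rb'))
f=lambda x,y:((x+.5)/2.1-.5+70,(y+.5)/2.1-.5+10)
pa=ray(k,f(559,61),.057);pb=ray(k,f(279,63),.057)
o,x,y,L=frame(pa,pb); print(o,np.degrees(np.arctan2(y[1],y[0])),L)
for p in [(226,82),(610,82),(602,241),(232,242)]: print('top',ing(ray(k,f(*p),.051),o,x,y))
for p in [(213,72),(224,247)]: print('jaw plate top edge',ing(ray(k,f(*p),.063),o,x,y))
for p in [(625,75),(615,245)]: print('fixed top edge',ing(ray(k,f(*p),.063),o,x,y))
E
python3 - <<'E'
import cv2,numpy as np
a=cv2.imread('pics/s8.png')[150:215,190:285]; cv2.imwrite('pics/s8z.png',cv2.resize(a,None,fx=8,fy=8,interpolation=cv2.INTER_CUBIC))
b=cv2.imread('pics/d8.png')[170:260,230:330]; cv2.imwrite('pics/d8z.png',cv2.resize(b,None,fx=6.5,fy=6.5,interpolation=cv2.INTER_CUBIC))
E
```

```text
[0.4864 0.0654] 83.02024792907085 0.10412437464614131
top [30.4183 73.5476]
top [ 29.4474 -73.2702]
top [-30.3369 -74.3476]
top [-29.7268  75.2265]
jaw plate top edge [32.129  75.4105]
jaw plate top edge [-30.8338  75.736 ]
fixed top edge [ 30.1177 -75.1444]
fixed top edge [-31.0921 -76.0138]
```

View pics/s8z.png

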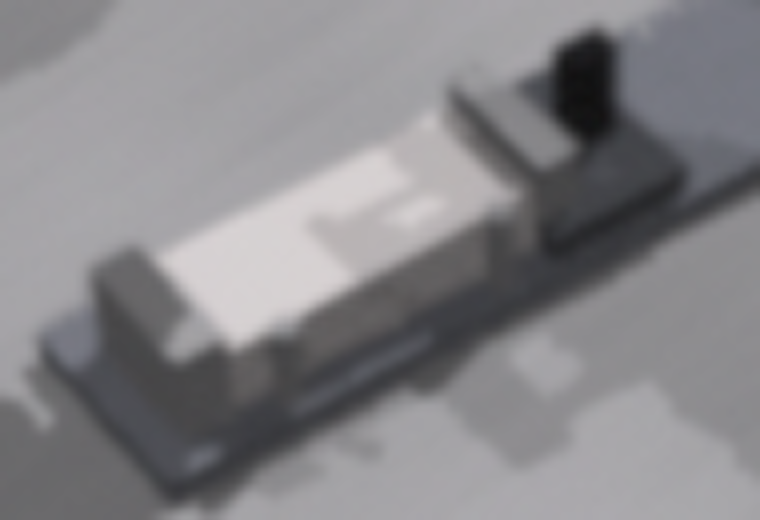

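View pics/d8z.png

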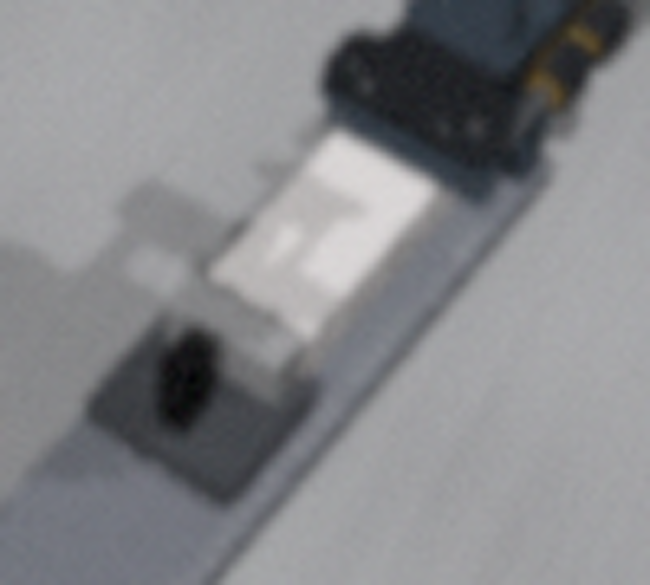

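All views agree: the top board's edges are at x ±30 and y ±75, the jaw face is at about 75.5, and no lower board sticks out. I'm handing in.

Run:
```python
from h import *
print(robot.get_state()['time_s']); print(order.hand_in())
```

```text
22.0167
the job is handed in; nothing more can be done
None
```

I laid the long board on the two boards already on the gauge and pushed the stack flush against both posts. I then slid the jaw shut and held it pressed at about 11 N for about half a second before backing off. The job was handed in at 22.0 s with the arm clear of everything, and hand-in gives no verdict.

**Last checks:** The wrist camera put the top board's long edges within about 0.6 mm of ±30 mm and its ends within about 2 mm of ±75 mm. The jaw face read about 75.5 mm. The scene and side views showed even stack faces with no lower board sticking out, but I did not measure the lower boards one by one.

**What did not go perfectly:**
- The jaw press briefly reached about 31 N at the wrist before I eased it back. That is more than the light press asked for, though under the 40 N limit.
- Early readings of the gauge corners from the scene and side cameras differed by up to about 10 mm. I used the wrist camera's view of the stop posts for the final positions.
- I did not re-measure the short board, the tumblers or the bowl at the end. I planned the moves to stay clear of them.

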